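# Hold a hand gauge snapped on a tilted test nipple

### The arm

A 6-joint arm with a two-finger parallel gripper is mounted at the origin on the work surface. World frame = base frame: x ahead of the robot, y to its left, z up, the work surface at z = 0. Lengths are in mm, angles in rad, forces in N, time in s.
With the tool pointing down it reaches from about 375 to 900 mm from the base axis. Payload 3.1 kg.
Tool frame: the origin (TCP) lies on the mounting face of the last link; the fingertips stand 182 mm ahead of it and the grasp point (between the pads) lies 164 mm ahead of it (robot.tip_extent is the distance from the TCP to the fingertips, in mm); x points along the fingers, z is the direction in which the jaws open and shut, and the axes are right-handed (so a half turn about x gives the same grasp; the last joint's range is limited). The gripper opens to 87 mm and grips with 3 to 60 N. Pads are 19 mm wide; open, the fingers measure 117 mm over their backs; the gripper's body (75 mm by 190 mm) begins 51 mm behind the grasp point.
Start: joints at [1.085, 0.527, 1.433, -0, 1.181, -0.178], TCP at [189.311, 595.617, 404.748] pointing down, gripper open.
Joint ranges: [-3.08, 3.08], [-0.75, 2.2], [0.22, 2.44], [-1.43, 4.57], [0, 2.65], [-2.85, 2.85]. Speed limits (rad/s): [2.79, 2.79, 3.14, 3.14, 3.14, 3.14].

### API

Orientations are given as a rotation vector (axis times angle).
In Python, from rig import robot gives the robot as it stands.
- The arm moves only by the tool carry_out, never from a script. Its argument "commands" is text: rows parted by semicolons, each of 7 numbers parted by spaces: the shift along the tool's x, y, z as a fraction of full scale, then the turn, a rotation vector about the tool's x, y, z as a fraction of full scale, then the opening in per cent of the stroke, from 0 (shut) to 100 (fully open). A call has 1 to 20 rows; each row is the pose to reach, as a shift and turn from the pose commanded when the call began, along the tool's axes at that moment; what a row does not reach only later rows make up. Full scale, the value 1, is 150 mm for a shift and 60 degrees for a turn. A row lasts 1/8 s, in which the tool goes at most 62.5 mm and 10.7 degrees, less where a joint would pass 70% of its speed; a pose out of reach is approached as far as the arm can. A call with a number of a shift or a turn outside -1 to 1 is refused whole. A call with a gripper value outside its range is refused whole. The fingers move at their own pace and stop on an object; "grip_force" is the grip in N (left out, the last holds). Time passes only in rows, so rows that repeat a pose let the fingers close. It gives the time, the measured TCP pose, the force and the opening at its end, in the units of the state.
- robot.observe(): the state, without advancing time (a new reading comes with each control period).
- robot.camera(name): name is "scene" or "top"; returns a dict with "image" (400x640x3 uint8, red, green, blue), "depth" (400x640 float32, mm along the optical axis (not along the pixel's ray), 0 where there is no reading), "K" (3x3 intrinsics, pixels), "world_from_camera" (4x4, takes a point from camera to world coordinates). Camera axes: x right, y down, z forward; pixel columns grow to the right and rows downward; lengths in mm; the calibration is good to about 2 mm. A picture is of the moment at which its call begins.
- robot.job_done(): hands the job in, once; it reports no verdict.
The state is a dict: "t": time; "joint_positions": joint angles; "dq": joint speeds; "effort": joint torques, N m; "tool_pos": TCP position; "tool_rot": TCP orientation; "wrist_force": force on the tool from outside, world axes, zero at the start; "ft_torque": the same for the moment, N m; "opening": finger opening in mm.
Only numpy, scipy, OpenCV 4.12 (cv2) and the standard library are available. Lean on these libraries where they do the work, as an engineer would, in place of code of your own. Each camera call takes 0.05 s, during which the arm holds its last target.

### The job

Take a pressure reading at the purge-gas block: pick up the hand gauge standing on the bench, set its socket squarely on the block's tilted nipple and press it on along the nipple until it snaps past the two catch balls. The spring valve pin in the nipple pushes the gauge back off the catch as soon as it is let go, so keep it gripped and pressed home, square, and finish while still holding it there; leave everything else on the bench where it is.

Things in the scene. Friction and masses are not known exactly. Their poses are not given: they have to be found in the camera images.
- gauge: loose hand gauge, 0.2 to 0.33 kg, standing upright, mouth down: steel sleeve 44 mm in diameter, 46 mm high, ending in a flat shoulder; above it the black round grip, 28 mm in diameter, 46 to 92 mm above the mouth. A dial 36 mm wide sticks out of the sleeve along +x (to 43 mm from the axis, 9 to 45 mm above the mouth, below the shoulder). Origin: centre of the mouth, underside; z up to the grip
- gauge_mouth (a point): centre of the gauge's open mouth (point and axes as gauge). Socket inside: funnel 33 mm wide at the mouth, narrowing to a lip of 21 mm bore (5 to 9 mm up), then a 32 mm wide chamber up to a solid floor 36 mm above the mouth. Grip the black part; fingertips can bear on the shoulder, 46 mm above the mouth, to press
- nipple: steel stem 18 mm in diameter, fixed to the aluminium purge-gas block (base plate 150 x 110 mm, white gas reservoir lying behind). It rises 32 mm from a flat round seat 48 mm wide. Origin: centre of the seat, 86 mm above the bench. z runs out along the stem, 20 degrees (0.349 rad) off vertical, leaning away from the reservoir, within about 30 degrees of straight towards -x; y is level
- nipple_seat (a point): centre of the flat seat at the foot of the stem (point and axes as nipple). With the gauge fully home its mouth lies flat on the seat: both origins and z axes coincide. How the gauge is turned about that axis does not matter
- valve_pin (a joint): travel of the brass spring pin, 9 mm in diameter, that sticks 14 mm out of the nipple's end (to 46 mm above the seat): 0 out, at most 0.014 m in. 8 N to start it, then 1 N more per mm. The socket's floor meets it when the mouth is 10 mm from the seat; fully home it is in by 0.010 m (18 N)
- catch_left (a joint): travel of the sprung ball on the nipple's +y side, 17 mm above the seat, 4 mm proud of the stem: 0 out, at most 0.0045 m in. The lip pushes each ball in about 2.5 mm (1.5 to 4 N); it springs out behind the lip (the snap) once the mouth is within about 4 mm of the seat. Too weak to hold the gauge on against the valve pin
- catch_right (a joint): the same for the ball on the nipple's -y side
- vial: bystander: clear vial with black cap, 28 mm wide, 58 mm high; origin at its underside
- cup: bystander: steel weighing cup, 56 mm wide, 28 mm high; origin at its underside
- dish: bystander: steel weighing cup, 60 mm wide, 24 mm high; origin at its underside
- jar: bystander: brown jar with black cap, 50 mm wide, 80 mm high; origin at its underside
- spatula: bystander: spatula 170 mm long lying on the bench; origin near its middle
- marker: bystander: marker pen 130 mm long, 12 mm thick, lying along its x; origin at its middle
There are look-alikes about, which are no part of the job. Of the things like the part that bears nipple, leave any that is turquoise; of the rest the larger one is meant.

How it is judged:
By the outcome, as a careful person would: the job done as asked, in the order asked, and still so for the second after the job is handed in, while the arm keeps its last pose, push and grip.
It also fails if it takes over 40 s, if anything falls off the work surface, if the arm or the gripper's body presses on something with over 40 N, if the wrist force passes 120 N, or if a joint passes its speed limit or range.

## Working session

There is one attempt and no reset: what is moved stays moved. The work goes in short steps, Python scripts to look and compute and a tool call to move; the robot and the scene stay as the last step left them, time stands still between calls to the robot, and variables do not carry over. Pictures are saved under pics/ and viewed, and the job is handed in when it is done.

Besides the shell and the picture viewer there is one more tool, called after "Request:" as name(argument=value, ...) on one line, values as JSON. carry_out: Moves the arm, as the interface text tells. Shift numbers are shares of 150 mm and turn numbers shares of 60 degrees, none past 1 either way. Its arguments: {"type":"object","properties":{"commands":{"type":"string"},"grip_force":{"type":"number"}},"required":["commands"]}

```bash
ls; mkdir -p pics
python3 - <<'E'
from rig import robot
import cv2,numpy as np
print(robot.observe(), robot.tip_extent)
for n in("scene","top"):
    c=robot.camera(n); cv2.imwrite(f"pics/{n}0.png",c["image"][:,:,::-1]); np.savez(f"{n}0.npz",**c)
    print(n,c["K"],c["world_from_camera"])
E
```

```text
pics
{'t': 0.0, 'joint_positions': array([ 1.08449187e+00,  5.28468177e-01,  1.43390376e+00, -5.58872246e-06,
        1.18137268e+00, -1.78462060e-01]), 'dq': array([ 0.00106034, -0.00110473, -0.00082911, -0.00184406, -0.00077194,
       -0.00019898]), 'effort': array([ 5.18744691e-04, -4.40042675e+01, -1.76593155e+01,  6.31895405e-02,
        5.84899960e-02, -1.88714116e-04]), 'tool_pos': array([189.16455645, 595.32724668, 403.76950369]), 'tool_rot': array([-0.98056507,  1.34123348,  0.97899415]), 'wrist_force': array([-0.19296078, -0.86184127, -0.49861296]), 'ft_torque': array([-0.01738818,  0.03294649, -0.03846019]), 'opening': 86.87535711506823} 182.2
scene [[463.0446179    0.         321.75757807]
 [  0.         463.0446179  200.28975703]
 [  0.           0.           1.        ]] [[-8.13183912e-01  3.85870677e-01 -4.35701441e-01  1.09868104e+03]
 [ 5.81923836e-01  5.26423792e-01 -6.19873084e-01  8.58020359e+02]
 [-9.82724187e-03 -7.57615874e-01 -6.52626703e-01  1.00102975e+03]
 [ 0.00000000e+00  0.00000000e+00  0.00000000e+00  1.00000000e+00]]
top [[385.95249806   0.         318.49617282]
 [  0.         385.95249806 194.85105807]
 [  0.           0.           1.        ]] [[ 5.52362177e-02 -9.76956512e-01  2.06167245e-01  3.00831696e+02]
 [-9.98466532e-01 -5.48066234e-02  7.79865386e-03  1.00790515e+00]
 [ 3.68038491e-03 -2.06281863e-01 -9.78485691e-01  1.11061356e+03]
 [ 0.00000000e+00  0.00000000e+00  0.00000000e+00  1.00000000e+00]]
```

View pics/scene0.png

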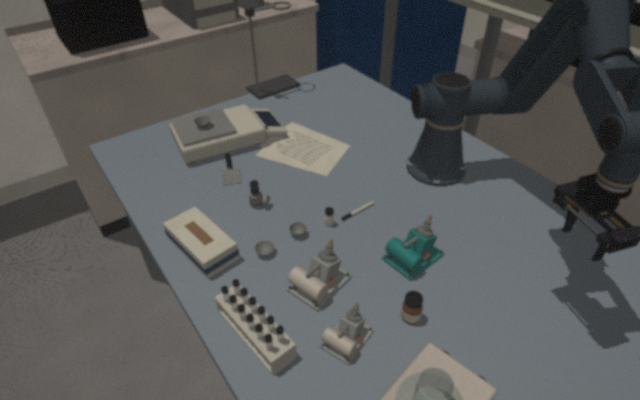

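View pics/top0.png

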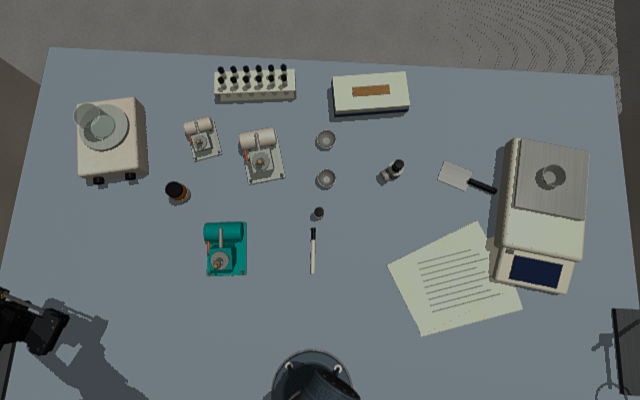

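The target is the larger white block, at top view (262,158) and scene view (318,275). The gauge is at top (393,170) and scene (257,195). Next I'll crop and enlarge both.

```bash
cat > h.py <<'E'
import numpy as np,cv2
def load(n): 
    return dict(np.load(n+".npz"))
def pts(c):
    d=c["depth"];v,u=np.mgrid[:d.shape[0],:d.shape[1]];K=c["K"]
    P=np.stack([(u-K[0,2])/K[0,0]*d,(v-K[1,2])/K[1,1]*d,d],-1)
    T=c["world_from_camera"];W=P@T[:3,:3].T+T[:3,3]; W[d==0]=np.nan; return W
def ray(c,u,v):
    K=c["K"];T=c["world_from_camera"];r=T[:3,:3]@np.array([(u-K[0,2])/K[0,0],(v-K[1,2])/K[1,1],1]);return T[:3,3],r
def onz(c,u,v,z):
    o,r=ray(c,u,v);return o+r*(z-o[2])/r[2]
def two(c1,p1,c2,p2):
    o1,r1=ray(c1,*p1);o2,r2=ray(c2,*p2)
    s=np.linalg.lstsq(np.stack([r1,-r2],1),o2-o1,rcond=None)[0]
    a=o1+s[0]*r1;b=o2+s[1]*r2;return (a+b)/2,np.linalg.norm(a-b)
def proj(c,P):
    T=c["world_from_camera"];q=T[:3,:3].T@(np.asarray(P)-T[:3,3]);q=c["K"]@q;return q[:2]/q[2]
def crop(c,u0,v0,w,h,s,fn):
    im=c["image"][v0:v0+h,u0:u0+w,::-1];cv2.imwrite(fn,cv2.resize(im,None,fx=s,fy=s,interpolation=cv2.INTER_CUBIC))
E
python3 - <<'E'
from h import *
s=load("scene0");t=load("top0")
a=[];
def cr(c,u,v):return cv2.resize(c["image"][v:v+70,u:u+70,::-1],None,fx=5.5,fy=5.5,interpolation=cv2.INTER_CUBIC)
cv2.imwrite("pics/a.png",np.hstack([cr(s,285,235),cr(t,228,115)]))
cv2.imwrite("pics/b.png",np.hstack([cr(s,225,160),cr(t,360,135)]))
E
```

```text
(no output)
```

View pics/a.png

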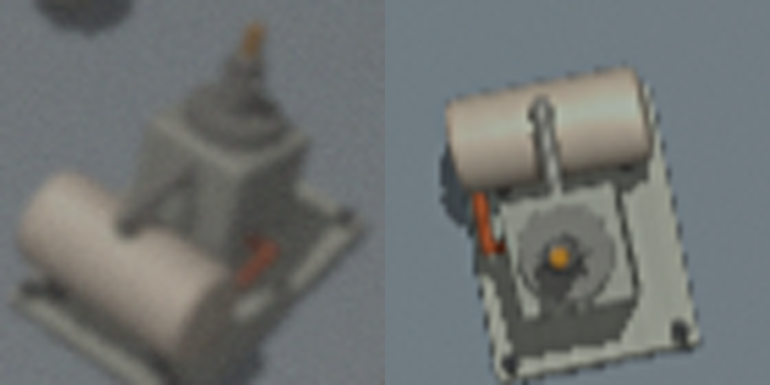

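View pics/b.png

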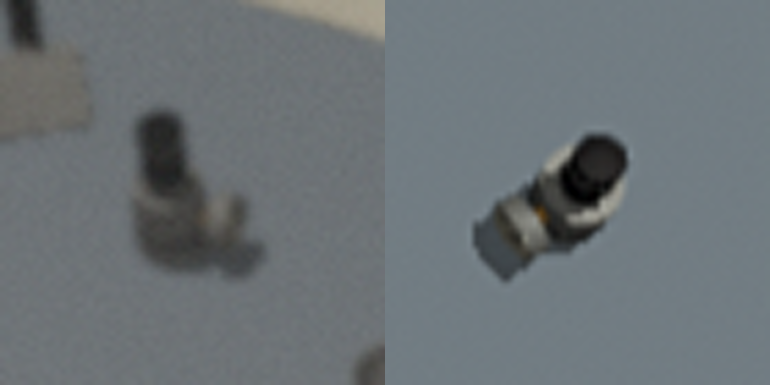

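Run:
```python
from h import *
s=load("scene0");t=load("top0")
for n,c,(u0,v0) in (("s",s,(225,160)),("t",t,(360,135))):
    W=pts(c);im=c["image"].astype(int)
    m=np.zeros(im.shape[:2],bool);m[v0:v0+70,u0:u0+70]=1
    bench=m&(abs(W[...,2])<8);print(n,"bench z",np.nanmedian(W[bench][:,2]))
    dk=m&(W[...,2]>60); 
    P=W[dk];print(n,len(P),P[:,2].max(),np.median(P,0))
    topm=dk&(W[...,2]>86); vv,uu=np.nonzero(topm);print(" top face",len(vv),uu.mean(),vv.mean(),W[topm].mean(0),onz(c,uu.mean(),vv.mean(),92))
    dl=m&(W[...,2]>8)&(W[...,2]<50);Q=W[dl];print(" mid mean",Q.mean(0))
for n,c,(u0,v0) in (("s",s,(285,235)),("t",t,(228,115))):
    W=pts(c);m=np.zeros(W.shape[:2],bool);m[v0:v0+70,u0:u0+70]=1
    print(n,"maxz",np.nanmax(W[m][:,2]))
    im=c["image"].astype(int);og=m&(im[...,0]-im[...,2]>50)&(im[...,1]-im[...,2]>10)
    vv,uu=np.nonzero(og);print(np.c_[uu,vv,W[og].round(0)][:60])
    for lo,hi in((95,112),(112,150)):
        q=m&(W[...,2]>lo)&(W[...,2]<hi);print(lo,hi,W[q].round(0).tolist()[:25])
    # seat plane points
    q=m&(W[...,2]>72)&(W[...,2]<100);P=W[q];print("seat",len(P),P.mean(0))
```

```text
s bench z -0.4540496369746734
s 102 95.21768047985063 [ 619.36345794 -196.34802281   83.3273692 ]
 top face 48 253.04166666666666 183.3125 [ 617.86837655 -201.73128384   90.49662387] [ 618.68100208 -199.95148257   92.        ]
 mid mean [ 608.68254315 -203.72657713   28.2462671 ]
t bench z -1.6391554045844714
t 109 94.22309753483466 [ 614.07351859 -204.21346026   89.25837328]
 top face 75 398.53333333333336 163.37333333333333 [ 616.54728505 -205.84079998   90.21583215] [ 615.98975202 -205.48092326   92.        ]
 mid mean [ 603.1115862  -191.74092495   35.91138357]
s maxz 132.58610142818247
[[333. 280. 620. 224.  37.]]
95 112 [[601.0, 167.0, 111.0], [602.0, 164.0, 106.0], [605.0, 168.0, 107.0], [604.0, 171.0, 109.0], [603.0, 173.0, 110.0], [593.0, 183.0, 112.0], [604.0, 166.0, 101.0], [606.0, 174.0, 109.0], [604.0, 175.0, 108.0], [603.0, 179.0, 111.0], [601.0, 181.0, 112.0], [597.0, 183.0, 111.0], [594.0, 184.0, 109.0], [607.0, 171.0, 103.0], [608.0, 176.0, 108.0], [607.0, 179.0, 109.0], [604.0, 180.0, 109.0], [602.0, 182.0, 109.0], [598.0, 181.0, 106.0], [598.0, 184.0, 109.0], [595.
[... 2055 characters left out ...]
92.0, 166.0, 106.0], [587.0, 174.0, 110.0], [589.0, 172.0, 106.0]]
112 150 [[603.0, 177.0, 114.0], [604.0, 175.0, 112.0], [603.0, 172.0, 115.0], [604.0, 169.0, 113.0], [598.0, 179.0, 119.0], [600.0, 177.0, 114.0], [600.0, 174.0, 115.0], [600.0, 171.0, 116.0], [601.0, 169.0, 113.0], [601.0, 166.0, 114.0], [596.0, 178.0, 119.0], [593.0, 174.0, 129.0], [592.0, 171.0, 132.0], [594.0, 169.0, 128.0], [598.0, 169.0, 113.0], [594.0, 179.0, 115.0], [591.0, 174.0, 126.0], [591.0, 171.0, 127.0], [591.0, 169.0, 126.0], [593.0, 167.0, 122.0], [596.0, 166.0, 112.0], [588.0, 174.0, 125.0], [588.0, 171.0, 127.0], [588.0, 169.0, 127.0], [593.0, 168.0, 112.0]]
seat 389 [622.6543786  178.81276643  82.49877484]
```

Run:
```python
from h import *
s=load("scene0");t=load("top0")
c0=np.array([605,174.])
for n,c,(u0,v0) in (("s",s,(285,235)),("t",t,(228,115))):
    W=pts(c);m=np.zeros(W.shape[:2],bool);m[v0:v0+70,u0:u0+70]=1
    r=np.hypot(W[...,0]-c0[0],W[...,1]-c0[1])
    q=m&(r<32)&(W[...,2]>68)&(W[...,2]<102);P=W[q]
    nrm=np.array([-.34,-.06,.94]);d=86
    for it in range(15):
        C=P.mean(0) if it==0 else P[k].mean(0)
        A=P if it==0 else P[k]
        nrm=np.linalg.svd(A-C)[2][2];nrm*=np.sign(nrm[2]);e=(P-C)@nrm;k=abs(e)<3
    print(n,len(P),k.sum(),nrm,"tilt",np.degrees(np.arccos(nrm[2])),"yaw",np.degrees(np.arctan2(-nrm[1],-nrm[0])),"C",C,"rms",e[k].std())
    # pts high
    q=m&(W[...,2]>119)&(r<30);vv,uu=np.nonzero(q);print(" tip",uu.mean(),vv.mean(),W[q].mean(0))
# plate: region of z -5..20 in top, brightness
W=pts(t);im=t["image"].astype(int)
reg=np.zeros(W.shape[:2],np.uint8)
m=((W[...,2]>6));m[:115]=0;m[190:]=0;m[:,:228]=0;m[:,295:]=0
m=m.astype(np.uint8);n,l,st,_=cv2.connectedComponentsWithStats(m);i=1+st[1:,4].argmax()
ct=max(cv2.findContours((l==i).astype(np.uint8),0,cv2.CHAIN_APPROX_NONE)[0],key=len)
R=cv2.minAreaRect(ct);B=cv2.boxPoints(R);print(R,[onz(t,*b,10).round(1) for b in B])
hull=cv2.approxPolyDP(cv2.convexHull(ct),2,True)[:,0];print(hull.tolist())
```

```text
s 232 113 [-0.32123507 -0.08050086  0.94357175] tilt 19.33969401343914 yaw 14.068484710131827 C [609.72480267 182.0537144   87.51398622] rms 1.4454987736953664
 tip 330.47058823529414 241.35294117647058 [592.27746478 174.88208552 126.21072899]
t 305 159 [-0.31379973 -0.07513442  0.94651178] tilt 18.824427658834228 yaw 13.46508290930029 C [607.13177407 174.91857808  84.94502325] rms 1.4609111952510718
 tip 258.8333333333333 160.75 [591.92341839 172.20239479 125.62413758]
((261.2500305175781, 154.74998474121094), (52.16688537597656, 37.85041046142578), 78.69007110595703) [array([709.7, 263.8,  10. ]), array([739.7, 154.1,  10. ]), array([582. , 111.5,  10. ]), array([553.5, 218.3,  10. ])]
[[273, 127], [284, 175], [248, 183], [239, 134]]
```

Run:
```python
from h import *
t=load("top0")
W=pts(t);m=((W[...,2]>5));m[:115]=0;m[190:]=0;m[:,:228]=0;m[:,295:]=0
# gray-level subpixel edges: plate vs bench
g=cv2.GaussianBlur(t["image"],(0,0),.7).astype(float);g=g[...,0]-0.8*g[...,2]
# right edge: row by row max gradient near line (273,127)-(284,175)
E=[]
for v in range(135,172):
    u=273+(v-127)*11/48; us=np.arange(int(u)-4,int(u)+6); d=-np.diff(g[v,us]); d=np.clip(d,0,None); E.append(onz(t,(d*(us[:-1]+.5)).sum()/d.sum(),v,5))
E=np.array(E)[:,:2]; f=cv2.fitLine(E.astype(np.float32),cv2.DIST_HUBER,0,.01,.01).ravel();print("right",np.degrees(np.arctan2(f[1],f[0])),f)
F=[]
for u in range(252,280):
    v=183-(u-248)*8/36; vs=np.arange(int(v)-4,int(v)+6); d=np.clip(-np.diff(g[vs,u]),0,None);F.append(onz(t,u,(d*(vs[:-1]+.5)).sum()/d.sum(),5))
F=np.array(F)[:,:2];f=cv2.fitLine(F.astype(np.float32),cv2.DIST_HUBER,0,.01,.01).ravel();print("front",np.degrees(np.arctan2(f[1],f[0])),f)
# seat disc outline
cv2.imwrite("pics/c.png",cv2.resize(t["image"][145:180,240:285,::-1],None,fx=14,fy=14,interpolation=cv2.INTER_CUBIC))
s=load("scene0");cv2.imwrite("pics/d.png",cv2.resize(s["image"][232:272,308:348,::-1],None,fx=14,fy=14,interpolation=cv2.INTER_CUBIC))
```

```text
right 15.821583 [9.6211535e-01 2.7264267e-01 6.4212555e+02 1.2876176e+02]
front -74.494705 [ 2.6732737e-01 -9.6360576e-01  5.6820691e+02  1.6735266e+02]
```

View pics/c.png

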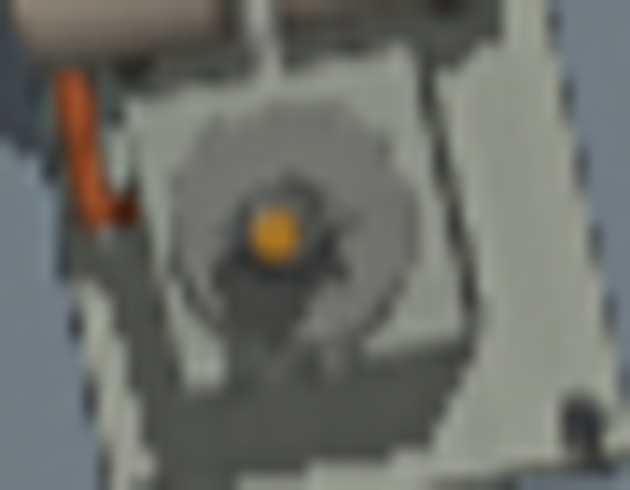

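View pics/d.png

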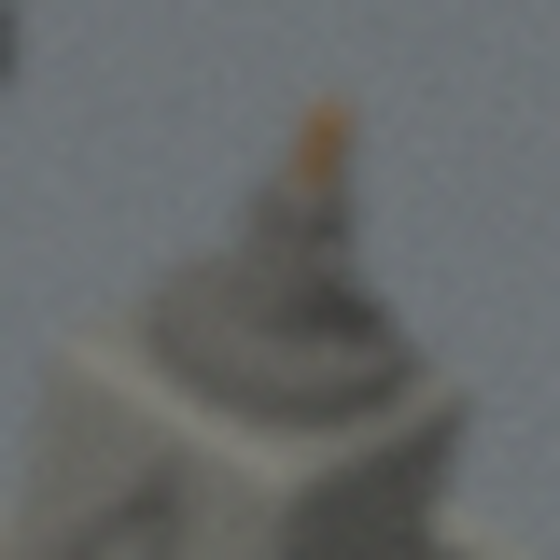

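Run:
```python
from h import *
s=load("scene0");t=load("top0")
a=np.radians(15.5);n=np.array([-np.sin(np.radians(20))*np.cos(a),-np.sin(np.radians(20))*np.sin(a),np.cos(np.radians(20))])
print("top seat",onz(t,260.75,160.8,86),"from pin",onz(t,259.17,161.3,129.2)-46*n)
print("scene from pin",onz(s,330.8,239.5,129.2)-46*n, "disc",onz(s,308+280/14-.5,232+330/14-.5,86))
p,g=two(s,(330.8,239.5),t,(259.17,161.3));print("two",p,g,p-46*n)
# gauge: top face grip both views by dark mask? two-view
for c,(u0,v0) in((s,(225,160)),(t,(360,135))):
    W=pts(c);im=c["image"][v0:v0+70,u0:u0+70].astype(int).sum(2)
    m=(im<150).astype(np.uint8);k,l,st,ce=cv2.connectedComponentsWithStats(m)
    for i in range(1,k):
        if st[i,4]>20:print(st[i],ce[i]+[u0,v0])
```

```text
top seat [603.78468448 173.78694851  86.        ] from pin [604.5637362  174.75932761  85.97413944]
scene from pin [604.4572217  176.49077438  85.97413944] disc [605.49019323 179.64716913  86.        ]
two [589.19259114 171.11604197 128.30432205] 1.2415605776389043 [604.35331832 175.32048372  85.07846149]
[ 2  0  4  7 22] [228.77272727 162.90909091]
[26 21  7 14 69] [254.11594203 187.44927536]
[ 31  25  13  13 110] [397.06363636 165.74545455]
[26 33 12 11 41] [390.53658537 174.46341463]
```

```bash
cat >> h.py <<'E'
from scipy.spatial.transform import Rotation as Ro
def rel(pos,rot,tp,tR):
    R=Ro.from_rotvec(rot); sh=R.inv().apply(np.asarray(tp)-pos)/150; tu=(R.inv()*tR).as_rotvec()/np.radians(60); return np.r_[sh,tu].round(4)
def downpose(h): # jaw heading h rad, pointing down
    x=np.array([0,0,-1.]);z=np.array([np.cos(h),np.sin(h),0]);return Ro.from_matrix(np.stack([x,np.cross(z,x),z],1))
E
python3 - <<'E'
from h import *
from rig import robot
o=robot.observe();R=Ro.from_rotvec(o["tool_rot"]).as_matrix();print(R.round(3));print("jaw heading",np.degrees(np.arctan2(R[1,2],R[0,2])))
s=load("scene0");print(onz(s,253.6,181.3,92))
for h in(-30,-70,-100,-130,-160): print(h,rel(o["tool_pos"],o["tool_rot"],[616.5,-205,300],downpose(np.radians(h))))
E
```

```text
[[-0.001 -0.953  0.303]
 [-0.002  0.303  0.953]
 [-1.     0.    -0.002]]
jaw heading 72.36763226317716
[ 612.24554269 -207.87444432   92.        ]
-30 [ 6.9910e-01 -4.3316e+00 -4.2207e+00  1.7061e+00 -1.6000e-03  1.4000e-03]
-70 [ 6.9910e-01 -4.3316e+00 -4.2207e+00  2.3728e+00 -1.2000e-03  2.2000e-03]
-100 [ 6.9910e-01 -4.3316e+00 -4.2207e+00  2.8728e+00 -7.0000e-04  2.8000e-03]
-130 [ 6.9910e-01 -4.3316e+00 -4.2207e+00 -2.6272e+00 -0.0000e+00 -2.6000e-03]
-160 [ 6.9910e-01 -4.3316e+00 -4.2207e+00 -2.1272e+00 -6.0000e-04 -2.3000e-03]
```

Request:
carry_out(commands="0 -0.433 -0.422 0 0 0 100; 0 -0.866 -0.844 0 0 0 100; 0 -0.866 -0.844 0 0 0 100; 0 -0.866 -0.844 0 0 0 100", grip_force=40)

```text
t: 0.6
tool_pos: [275.9, 432.8, 404.4]
tool_rot: [-0.977, 1.344, 0.975]
wrist_force: [0.5, -0.2, 0.1]
opening: 87.1
```

Request:
carry_out(commands="0 -0.3 -0.3 0 0 0 100; 0 -0.6 -0.6 0 0 0 100; 0 -0.866 -0.844 0 0 0 100; 0 -0.866 -0.844 0 0 0 100")

```text
t: 1.1
tool_pos: [362.1, 274.0, 404.8]
tool_rot: [-0.975, 1.341, 0.975]
wrist_force: [0.2, 1.0, 0.7]
opening: 86.9
```

Request:
carry_out(commands="0 -0.3 -0.3 0 0 0 100; 0 -0.6 -0.6 0 0 0 100; 0 -0.866 -0.844 0 0 0 100; 0 -0.866 -0.844 0 0 0 100")

```text
t: 1.6
tool_pos: [448.0, 114.5, 404.9]
tool_rot: [-0.977, 1.338, 0.975]
wrist_force: [0.0, 1.0, 0.3]
opening: 87.0
```

Request:
carry_out(commands="0 -0.3 -0.3 0 0 0 100; 0 -0.6 -0.6 0 0 0 100; 0 -0.866 -0.844 0 0 0 100; 0 -0.866 -0.844 0 0 0 100")

```text
t: 2.1
tool_pos: [533.4, -45.1, 404.6]
tool_rot: [-0.979, 1.338, 0.977]
wrist_force: [0.1, 0.3, -0.1]
opening: 86.7
```

Request:
carry_out(commands="0.1 -0.3 -0.3 0 0 0 100; 0.2 -0.6 -0.6 0 0 0 100; 0.5 -0.866 -0.844 0 0 0 100; 0.5 -0.866 -0.844 0 0 0 100; 0.5 -0.866 -0.844 0 0 0 100")

```text
t: 2.72
tool_pos: [616.5, -201.9, 328.6]
tool_rot: [-0.978, 1.34, 0.984]
wrist_force: [-0.1, -0.0, 0.2]
opening: 86.9
```

Run:
```python
from h import *
from rig import robot
o=robot.observe();print(o["tool_pos"],o["joint_positions"]);
for z in(260,229.5):print(rel(o["tool_pos"],o["tool_rot"],[616.0,-205.5,z],downpose(np.radians(72.36))))
c=robot.camera("scene");np.savez("scene1.npz",**c);crop(c,190,100,150,130,5,"pics/e.png")
```

```text
[ 616.51719711 -201.90026841  328.61517803] [-4.88614152e-01  6.46683611e-01  1.43691064e+00  1.11531641e-03
  1.06194168e+00 -1.75370494e+00]
[ 0.4574 -0.0056 -0.0247  0.0016  0.0016 -0.0035]
[ 0.6607 -0.0064 -0.025   0.0016  0.0016 -0.0035]
```

View pics/e.png

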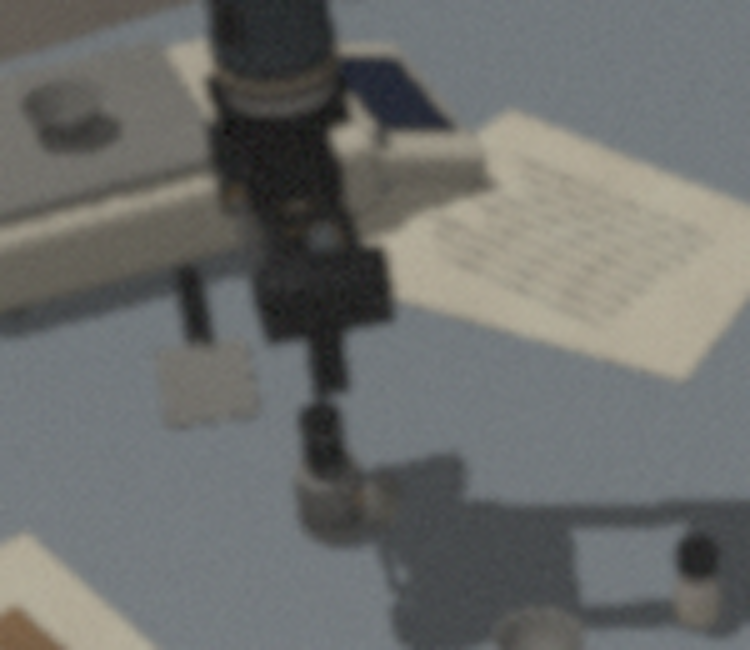

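Request:
carry_out(commands="0.2 -0.006 -0.025 0 0 0 100; 0.457 -0.006 -0.025 0.002 0.002 -0.003 100; 0.57 -0.006 -0.025 0.002 0.002 -0.003 100; 0.66 -0.006 -0.025 0.002 0.002 -0.003 100; 0.66 -0.006 -0.025 0.002 0.002 -0.003 100")

```text
t: 3.4
tool_pos: [616.3, -207.6, 230.8]
tool_rot: [-0.981, 1.34, 0.976]
wrist_force: [0.2, -0.9, -0.1]
opening: 87.0
```

Request:
carry_out(commands="0 0 0.01 0 0 0 40; 0 0 0.01 0 0 0 10; 0 0 0.01 0 0 0 10; 0 0 0.01 0 0 0 10; 0 0 0.01 0 0 0 10; 0 0 0.01 0 0 0 10; 0 0 0.01 0 0 0 10; 0 0 0.01 0 0 0 10", grip_force=40)

```text
t: 4.4
tool_pos: [616.7, -206.7, 230.6]
tool_rot: [-0.981, 1.34, 0.975]
wrist_force: [0.3, 0.6, -0.5]
opening: 27.2
```

Request:
carry_out(commands="-0.2 0 0.01 0 0 0 10; -0.5 0 0.01 0 0 0 10; -0.8 0 0.01 0 0 0 10; -0.8 0 0.01 0 0 0 10", grip_force=55)

```text
t: 4.9
tool_pos: [617.9, -205.6, 354.4]
tool_rot: [-0.987, 1.336, 0.968]
wrist_force: [-0.7, 0.2, -3.4]
opening: 27.1
```

Run:
```python
from h import *
from rig import robot
c=robot.camera("scene");np.savez("scene2.npz",**c);d=robot.camera("top");np.savez("top2.npz",**d)
o=robot.observe();print(o);np.savez("o2.npz",**o)
crop(c,190,80,150,120,5,"pics/f.png");crop(d,340,90,120,120,5,"pics/g.png")
```

```text
{'t': 5.0, 'joint_positions': array([-0.49225365,  0.62131381,  1.42002102, -0.00184021,  1.09875736,
       -1.75236481]), 'dq': array([0.00025825, 0.03289922, 0.03087298, 0.00142017, 0.00480301,
       0.00098082]), 'effort': array([-2.59883986e-03, -5.08563066e+01, -1.85676044e+01, -4.86190268e-02,
       -5.55424090e-02, -1.56709284e-03]), 'tool_pos': array([ 616.25820698, -204.76558034,  349.76587299]), 'tool_rot': array([-0.97981357,  1.34084572,  0.97639076]), 'wrist_force': array([-0.54363778,  0.13013955, -2.91008936]), 'ft_torque': array([-0.03558927,  0.00527386, -0.02534485]), 'opening': 26.732539495432814}
```

View pics/f.png

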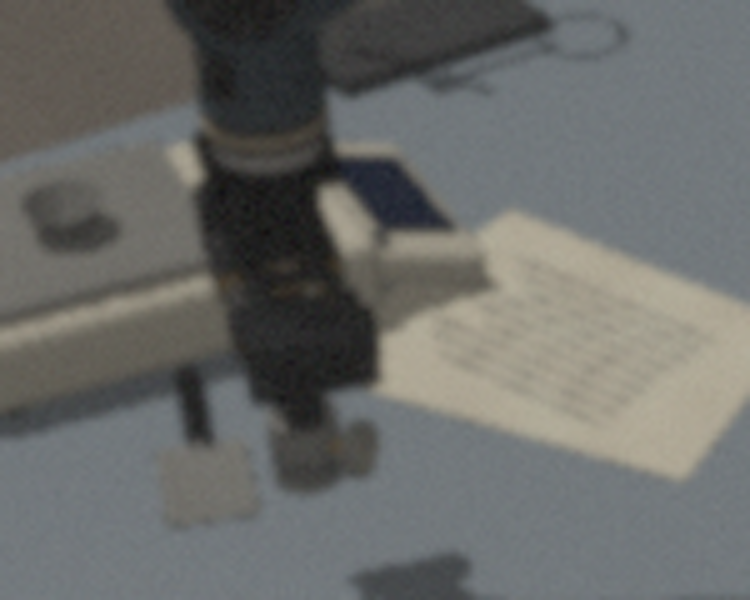

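View pics/g.png

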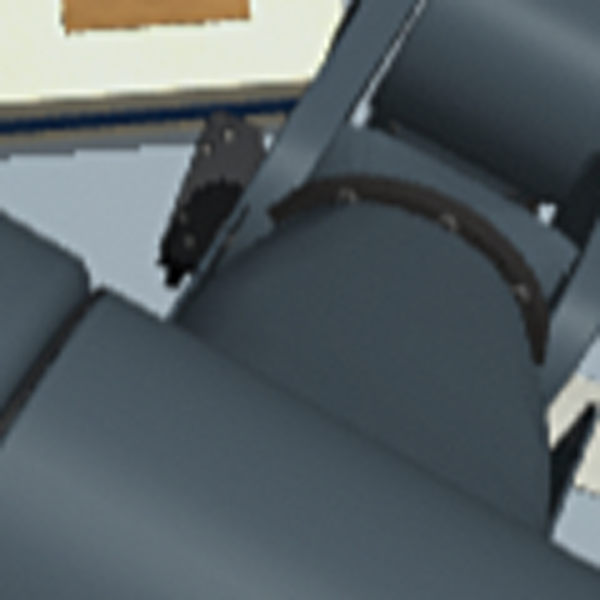

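```bash
cat >> h.py <<'E'
A=np.radians(15.5);N=np.array([-np.sin(np.radians(20))*np.cos(A),-np.sin(np.radians(20))*np.sin(A),np.cos(np.radians(20))])
ZJ=np.array([np.cos(A+np.pi/2),np.sin(A+np.pi/2),0]);RN=Ro.from_matrix(np.stack([-N,np.cross(ZJ,-N),ZJ],1))
E
python3 - <<'E'
from h import *
from rig import robot
o=robot.observe();seat=np.array([604.3,175,86]);L=230.6
for d in(75,):
  tp=seat+N*(L+d);print(tp,rel(o["tool_pos"],o["tool_rot"],tp,RN))
print(RN.as_matrix().round(3))
E
```

```text
[503.58003854 147.06788261 373.17006491] [-0.1615  1.4304  2.0045 -0.5481 -0.0988 -0.3233]
[[ 0.33  -0.906 -0.267]
 [ 0.091 -0.251  0.964]
 [-0.94  -0.342  0.   ]]
```

Request:
carry_out(commands="-0.25 0 0.15 0 0 0 10; -0.45 0.2 0.35 0 0 0 10; -0.45 0.4 0.6 0 0 0 10; -0.45 0.48 0.67 0 0 0 10")

```text
t: 5.5
tool_pos: [576.8, -84.5, 415.2]
tool_rot: [-0.978, 1.343, 0.982]
wrist_force: [-0.6, -1.0, -2.4]
opening: 27.5
```

Request:
carry_out(commands="0 0.2 0.27 0 0 0 10; 0 0.4 0.55 0 0 0 10; 0 0.6 0.83 0 0 0 10; 0 0.7 1 0 0 0 10; 0 0.7 1 0 0 0 10")

```text
t: 6.12
tool_pos: [523.5, 89.3, 415.1]
tool_rot: [-0.982, 1.342, 0.98]
wrist_force: [0.1, -0.0, -3.8]
opening: 27.3
```

Run:
```python
from h import *
from rig import robot
o=robot.observe();seat=np.array([604.3,175,86]);L=230.6
print(o["tool_pos"])
for d in(90,75,):
  tp=seat+N*(L+d);print(tp,rel(o["tool_pos"],o["tool_rot"],tp,RN))
```

```text
[523.49157703  89.26927371 415.09261255]
[498.63632315 145.696869   387.26545422] [ 0.1848  0.2713  0.3092 -0.5451 -0.099  -0.3261]
[503.58003854 147.06788261 373.17006491] [ 0.2787  0.2425  0.3282 -0.5451 -0.099  -0.3261]
```

Request:
carry_out(commands="0 0.1 0.1 -0.15 -0.025 -0.08 10; 0 0.2 0.2 -0.3 -0.05 -0.16 10; 0 0.27 0.31 -0.45 -0.075 -0.24 10; 0.1 0.27 0.31 -0.545 -0.099 -0.326 10; 0.185 0.271 0.309 -0.545 -0.099 -0.326 10; 0.185 0.271 0.309 -0.545 -0.099 -0.326 10; 0.185 0.271 0.309 -0.545 -0.099 -0.326 10")

```text
t: 7.0
tool_pos: [500.6, 143.7, 389.0]
tool_rot: [-1.507, 0.777, 1.145]
wrist_force: [0.3, 0.7, -2.0]
opening: 26.9
```

Run:
```python
from h import *
from rig import robot
c=robot.camera("scene");np.savez("scene3.npz",**c);d=robot.camera("top");np.savez("top3.npz",**d)
o=robot.observe();seat=np.array([604.3,175,86]);L=230.6;np.savez("o3.npz",**o)
print(o["tool_pos"],o["joint_positions"],o["wrist_force"])
for k in(90,60):
  tp=seat+N*(L+k);print(tp,rel(o["tool_pos"],o["tool_rot"],tp,RN))
crop(c,265,150,110,120,6,"pics/h.png");crop(d,220,80,110,110,5,"pics/i.png")
```

```text
[500.56456058 143.90233205 389.51483363] [ 0.04719412  0.36500474  1.81739537  0.12837333  0.61676164 -1.88225532] [ 0.42830989  0.35786964 -3.34801168]
[498.63632315 145.696869   387.26545422] [ 0.0108  0.0139  0.0149 -0.0032 -0.0026  0.0046]
[508.52375393 148.43889623 359.0746756 ] [ 0.2108  0.0148  0.0155 -0.0032 -0.0026  0.0046]
```

View pics/h.png

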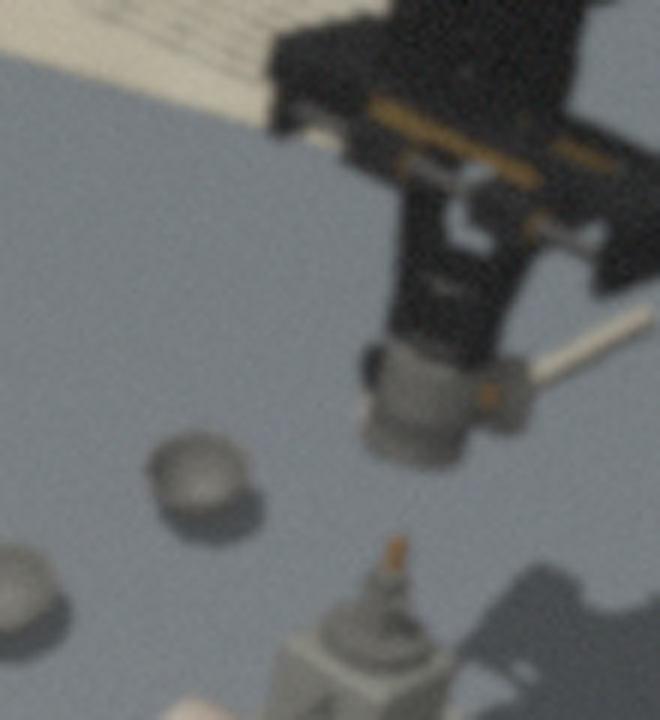

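View pics/i.png

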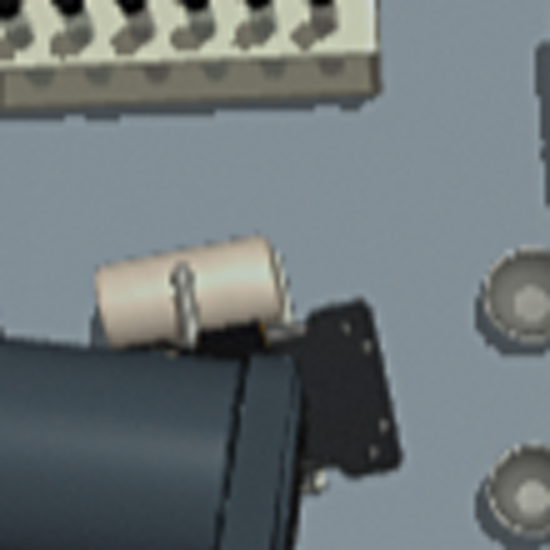

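```bash
cat > ov.py <<'E'
from h import *
import sys
def overlay(c,o,seat,L,offy,u0,v0,w,h,s,fn):
    im=cv2.resize(c["image"][v0:v0+h,u0:u0+w,::-1],None,fx=s,fy=s,interpolation=cv2.INTER_CUBIC)
    R=Ro.from_rotvec(o["tool_rot"]).as_matrix()
    m=o["tool_pos"]+R[:,0]*L+R[:,1]*offy; a=-R[:,0]
    def circ(ctr,ax,r,col):
        e1=np.cross(ax,[1,0,0]);e1/=np.linalg.norm(e1);e2=np.cross(ax,e1)
        p=np.array([proj(c,ctr+r*(np.cos(t)*e1+np.sin(t)*e2)) for t in np.linspace(0,6.283,60)])
        p=((p-[u0,v0]+.5)*s-.5); cv2.polylines(im,[p.round().astype(int)],True,col,1)
    circ(m,a,22,(0,0,255));circ(m+46*a,a,22,(0,0,255));circ(m+9*a,a,22,(0,0,255))
    circ(seat,N,24,(0,255,0));circ(seat+32*N,N,9,(0,255,0));circ(seat+46*N,N,4.5,(255,255,0))
    cv2.imwrite(fn,im)
    rel_=(m-seat);print("mouth rel seat along",rel_@N,"lateral y",rel_@ZJ,"lateral x",rel_@np.cross(ZJ,N), "tilt err deg",np.degrees(np.arccos(np.clip(a@N,-1,1))))
E
python3 - <<'E'
from ov import *
c=load("scene3");o=dict(np.load("o3.npz"))
overlay(c,o,np.array([604.3,175,86]),230.6,0,295,190,70,80,9,"pics/j.png")
E
```

```text
mouth rel seat along 91.64574959100814 lateral y -2.882264795078459 lateral x 3.166240065713736 tilt err deg 0.31624124261330167
```

View pics/j.png

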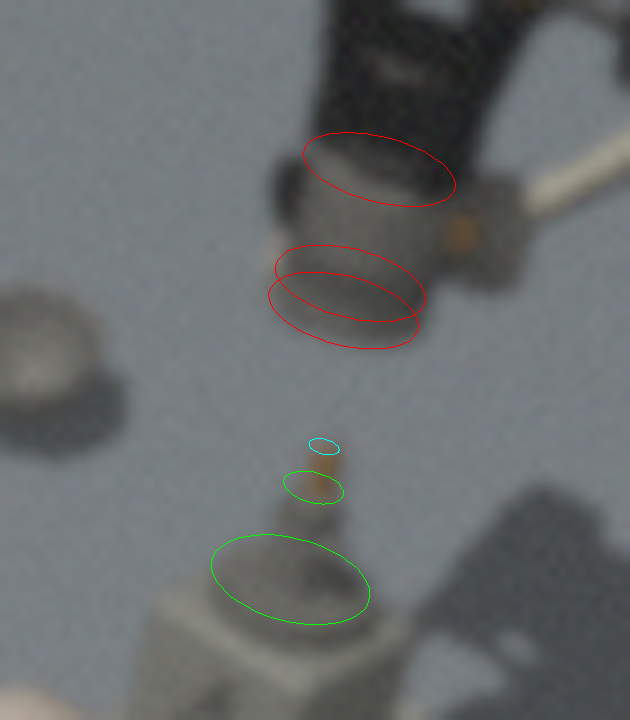

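```bash
cat > tgt.py <<'E'
from ov import *
from rig import robot
def go(ks,seat=np.array([604.3,175,86.]),L=230.6,offy=1.2):
    P=[];Q=[];o=None
    o=robot.observe();print("t",o["t"],"F",o["wrist_force"].round(1),"op",o["opening"])
    p,r=o["tool_pos"],o["tool_rot"];R=Ro.from_rotvec(r)
    for k in ks:
        tp=seat+N*(L+k)-RN.as_matrix()[:,1]*offy;print(k,rel(p,r,tp,RN))
    a=-R.as_matrix()[:,0];m=p-a*L+R.as_matrix()[:,1]*offy-seat
    print("mouth: along %.1f y %.1f x %.1f tilt %.2f"%(m@N,m@ZJ,m@np.cross(ZJ,N),np.degrees(np.arccos(min(1,a@N)))))
    return o
E
python3 -c "
from tgt import *
go([60,50])"
```

```text
t 7.1 F [ 0.4  0.4 -3.3] op 26.880030838118856
60 [ 0.2109  0.0068  0.0155 -0.0032 -0.0026  0.0046]
50 [ 0.2775  0.0071  0.0157 -0.0032 -0.0026  0.0046]
mouth: along 91.6 y -2.9 x 2.0 tilt 0.32
```

Request:
carry_out(commands="0.1 0.007 0.016 -0.003 -0.003 0.005 10; 0.2 0.007 0.016 -0.003 -0.003 0.005 10; 0.27 0.007 0.016 -0.003 -0.003 0.005 10; 0.27 0.007 0.016 -0.003 -0.003 0.005 10; 0.27 0.007 0.016 -0.003 -0.003 0.005 10")

```text
t: 7.72
tool_pos: [512.1, 149.9, 350.7]
tool_rot: [-1.507, 0.776, 1.153]
wrist_force: [-0.0, 1.2, -2.9]
opening: 27.2
```

Run:
```python
from tgt import *
c=robot.camera("scene");np.savez("scene4.npz",**c)
o=go([50,35,20,0]);np.savez("o4.npz",**o)
overlay(c,o,np.array([604.3,175,86]),230.6,1.2,295,200,70,70,10,"pics/k.png")
crop(c,295,200,70,70,10,"pics/k0.png")
```

```text
t 7.775 F [ 1.   1.  -2.1] op 26.820636124834714
50 [ 0.0075 -0.0026 -0.0029  0.0005  0.0007 -0.0005]
35 [ 0.1075 -0.0027 -0.003   0.0005  0.0007 -0.0005]
20 [ 0.2075 -0.0027 -0.0031  0.0005  0.0007 -0.0005]
0 [ 0.3408 -0.0028 -0.0032  0.0005  0.0007 -0.0005]
mouth: along 51.1 y 0.6 x -0.5 tilt 0.05
mouth rel seat along 51.12318929078417 lateral y 0.6101954006754845 lateral x -0.5035574683856104 tilt err deg 0.05068826368784805
```

View pics/k.png

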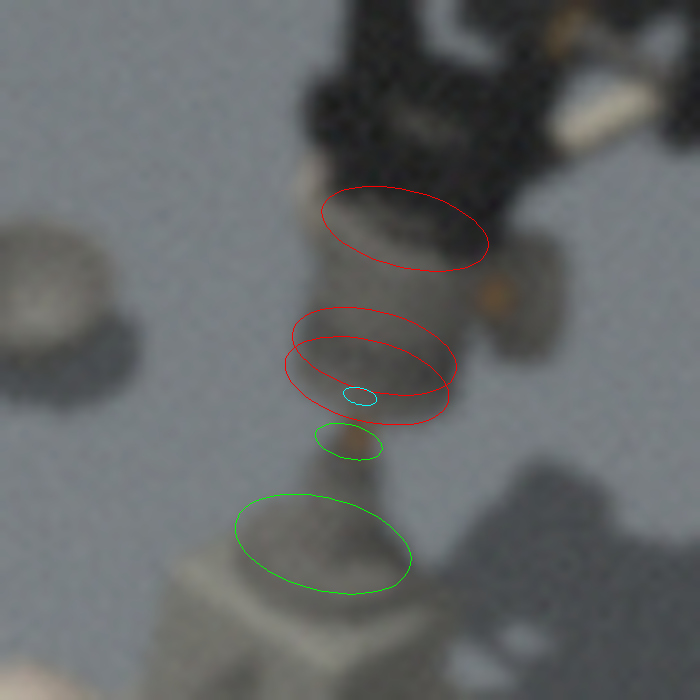

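View pics/k0.png

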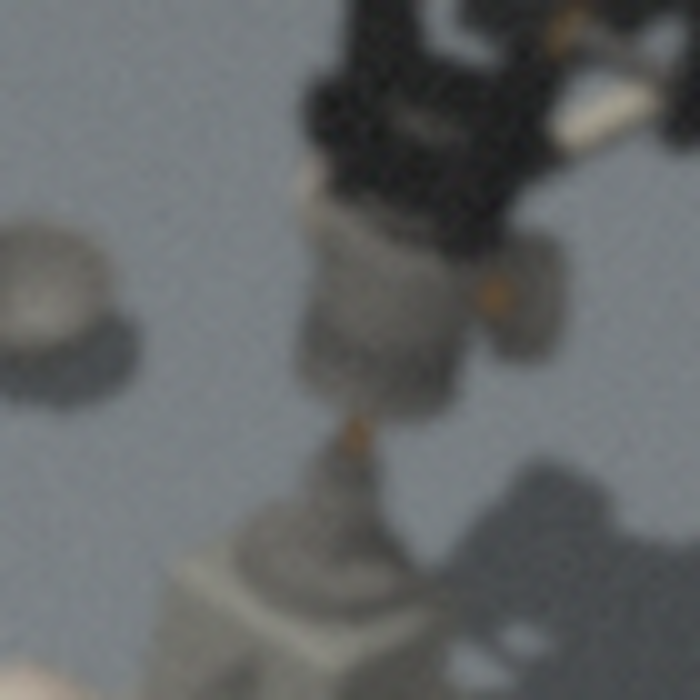

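Request:
carry_out(commands="0.05 -0.002 -0.002 0 0 0 10; 0.1 -0.002 -0.002 0 0 0 10; 0.14 -0.002 -0.002 0 0 0 10; 0.14 -0.002 -0.002 0 0 0 10; 0.14 -0.002 -0.002 0 0 0 10")

```text
t: 8.4
tool_pos: [519.2, 151.6, 331.1]
tool_rot: [-1.507, 0.777, 1.153]
wrist_force: [-1.1, 0.4, -3.5]
opening: 26.8
```

Run:
```python
from tgt import *
o=go([30,24,20,10,0]);print(o["ft_torque"])
```

```text
t 8.4 F [-1.1  0.4 -3.5] op 26.75056247600104
30 [-0.0007 -0.0018 -0.0012  0.0005  0.0008 -0.001 ]
24 [ 0.0393 -0.0018 -0.0012  0.0005  0.0008 -0.001 ]
20 [ 0.066  -0.0019 -0.0013  0.0005  0.0008 -0.001 ]
10 [ 0.1327 -0.0019 -0.0013  0.0005  0.0008 -0.001 ]
0 [ 0.1993 -0.002  -0.0014  0.0005  0.0008 -0.001 ]
mouth: along 29.9 y 0.4 x -0.5 tilt 0.08
[-0.13243457  0.41847699  0.01072982]
```

Request:
carry_out(commands="0.02 -0.002 -0.001 0 0 0 10; 0.04 -0.002 -0.001 0 0 0 10; 0.055 -0.002 -0.001 0 0 0 10; 0.055 -0.002 -0.001 0 0 0 10")

```text
t: 8.9
tool_pos: [522.2, 152.3, 323.3]
tool_rot: [-1.507, 0.777, 1.153]
wrist_force: [0.1, 0.0, -2.2]
opening: 27.1
```

Run:
```python
from tgt import *
o=go([20,15,10,0]);print(o["ft_torque"])
c=robot.camera("scene");np.savez("scene5.npz",**c);crop(c,295,200,70,70,10,"pics/l0.png")
```

```text
t 8.9 F [ 0.1  0.  -2.2] op 27.104869707926188
20 [ 0.01   -0.0005 -0.0003  0.0005  0.0009 -0.0013]
15 [ 0.0433 -0.0006 -0.0003  0.0005  0.0009 -0.0013]
10 [ 0.0767 -0.0006 -0.0003  0.0005  0.0009 -0.0013]
0 [ 0.1433 -0.0007 -0.0004  0.0005  0.0009 -0.0013]
mouth: along 21.5 y 0.3 x -0.4 tilt 0.10
[-0.09629416  0.42794158 -0.00824239]
```

View pics/l0.png

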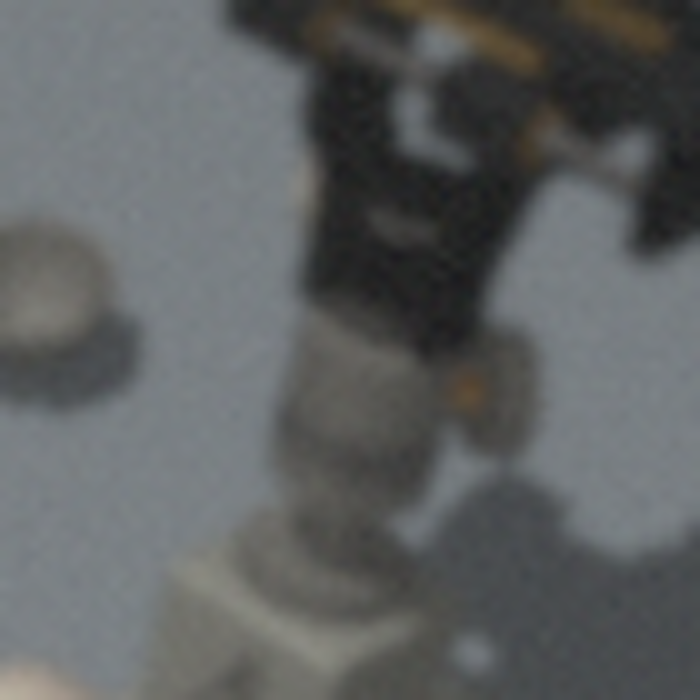

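Request:
carry_out(commands="0.03 -0.001 0 0 0 -0.001 10; 0.06 -0.001 0 0 0 -0.001 10; 0.08 -0.001 0 0 0 -0.001 10; 0.08 -0.001 0 0 0 -0.001 10", grip_force=60)

```text
t: 9.45
tool_pos: [526.5, 153.5, 312.2]
tool_rot: [-1.508, 0.775, 1.152]
wrist_force: [-0.7, 0.1, -2.6]
opening: 27.0
```

Run:
```python
from tgt import *
o=go([4,0]);print(o["ft_torque"], "axial",o["wrist_force"]@N)
```

```text
t 9.45 F [-0.7  0.1 -2.6] op 26.965742506432182
4 [ 0.0369  0.002  -0.0003  0.0004  0.0008  0.0004]
0 [ 0.0636  0.002  -0.0003  0.0004  0.0008  0.0004]
mouth: along 9.5 y 0.2 x 0.4 tilt 0.05
[ 0.02868048  0.26769069 -0.02890379] axial -2.177957828202474
```

Request:
carry_out(commands="0.015 0 0 0 0 0 10; 0.03 0 0 0 0 0 10; 0.04 0 0 0 0 0 10; 0.04 0 0 0 0 0 10")

```text
t: 9.95
tool_pos: [528.2, 153.9, 307.4]
tool_rot: [-1.508, 0.775, 1.151]
wrist_force: [-3.0, -1.7, 5.8]
opening: 26.7
```

Run:
```python
from tgt import *
o=go([2,0,-2]);print(o["ft_torque"], "axial",o["wrist_force"]@N)
```

```text
t 9.95 F [-3.  -1.7  5.8] op 26.687235167188792
2 [ 0.0162  0.002  -0.0004  0.0006  0.0006  0.0009]
0 [ 0.0295  0.002  -0.0004  0.0006  0.0006  0.0009]
-2 [ 0.0429  0.002  -0.0004  0.0006  0.0006  0.0009]
mouth: along 4.4 y 0.2 x 0.5 tilt 0.07
[-0.08048292  0.52389018  0.02081488] axial 6.649953515363974
```

Request:
carry_out(commands="0.01 0.001 0 0 0 0.001 10; 0.02 0.001 0 0 0 0.001 10; 0.03 0.002 0 0 0 0.001 10; 0.03 0.002 0 0 0 0.001 10")

```text
t: 10.45
tool_pos: [529.4, 154.3, 304.0]
tool_rot: [-1.508, 0.775, 1.151]
wrist_force: [-5.9, -2.4, 12.2]
opening: 27.2
```

Run:
```python
from tgt import *
o=go([0,-2,-4]);print(o["ft_torque"], "axial",o["wrist_force"]@N)
```

```text
t 10.45 F [-5.9 -2.4 12.2] op 27.21792240351265
0 [ 0.0054  0.0019 -0.0005  0.0009  0.0004  0.0012]
-2 [ 0.0187  0.002  -0.0005  0.0009  0.0004  0.0012]
-4 [ 0.032   0.002  -0.0005  0.0009  0.0004  0.0012]
mouth: along 0.8 y 0.2 x 0.6 tilt 0.08
[-0.10275916  0.61409896 -0.02850452] axial 13.613558418599084
```

Request:
carry_out(commands="0.008 0.001 0 0 0 0.001 10; 0.015 0.001 0 0 0 0.001 10; 0.015 0.001 0 0 0 0.001 10")

```text
t: 10.82
tool_pos: [529.8, 154.5, 302.7]
tool_rot: [-1.509, 0.775, 1.151]
wrist_force: [-9.0, -3.0, 16.3]
opening: 26.8
```

Run:
```python
from tgt import *
o=go([0,-2,-4]);print(o["ft_torque"], "axial",o["wrist_force"]@N)
```

```text
t 10.825 F [-9.  -3.  16.3] op 26.840435383155288
0 [-0.0033  0.0018 -0.0009  0.0012  0.0003  0.0011]
-2 [ 0.01    0.0018 -0.0009  0.0012  0.0003  0.0011]
-4 [ 0.0234  0.0018 -0.0009  0.0012  0.0003  0.0011]
mouth: along -0.5 y 0.2 x 0.5 tilt 0.07
[-0.23008603  0.75302099  0.00400502] axial 18.51701286474277
```

Request:
carry_out(commands="0.008 0.001 0 0 0 0 10; 0.016 0.001 0 0 0 0 10; 0.016 0.001 0 0 0 0 10; 0.016 0.001 0 0 0 0 10")

```text
t: 11.32
tool_pos: [529.6, 154.6, 302.5]
tool_rot: [-1.51, 0.773, 1.15]
wrist_force: [-16.5, -4.6, 33.4]
opening: 27.2
```

Run:
```python
from tgt import *
c=robot.camera("scene");np.savez("scene6.npz",**c);crop(c,285,200,80,80,8,"pics/m0.png")
o=go([0,-2,-4]);print(o["ft_torque"], "axial",o["wrist_force"]@N)
overlay(c,o,np.array([604.3,175,86]),230.6,1.2,285,200,80,80,8,"pics/m1.png")
```

```text
t 11.375 F [-16.7  -4.7  34. ] op 26.612026800622406
0 [-0.0043  0.0003 -0.0019  0.0018  0.0001  0.0023]
-2 [ 0.009   0.0003 -0.0019  0.0018  0.0001  0.0023]
-4 [ 0.0223  0.0004 -0.0019  0.0018  0.0001  0.0023]
mouth: along -0.7 y 0.3 x 0.6 tilt 0.14
[-0.537734    1.15034029 -0.10691787] axial 37.84791190168873
mouth rel seat along -0.6527205059964329 lateral y 0.3162431908254409 lateral x 0.5931954082548404 tilt err deg 0.1361779669109299
```

View pics/m0.png

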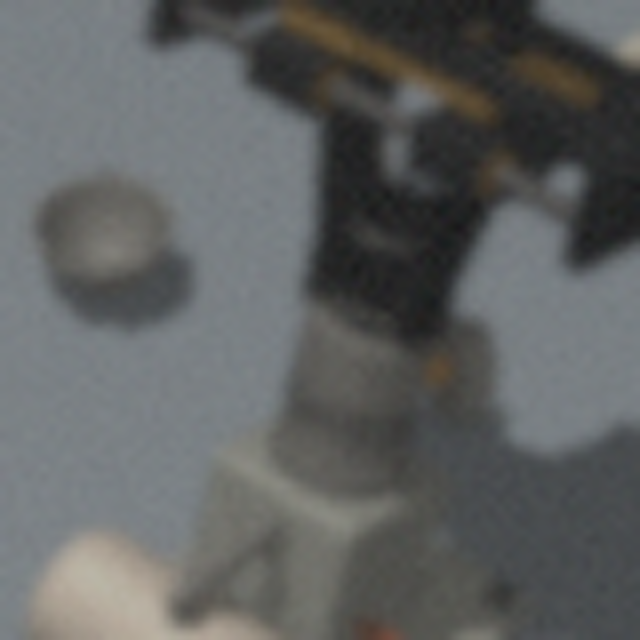

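View pics/m1.png

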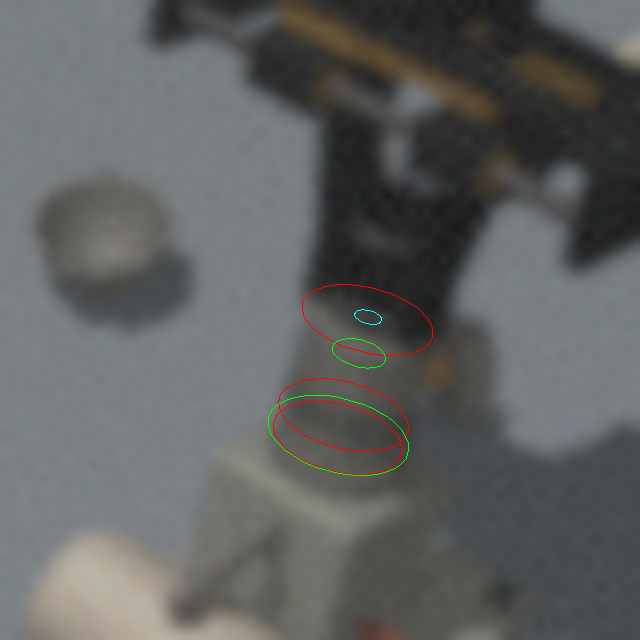

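Request:
carry_out(commands="-0.003 0 0 0 0 0 10; -0.006 0 0 0 0 0 10; -0.006 0 0 0 0 0 10; -0.006 0 0 0 0 0 10; -0.006 0 0 0 0 0 10; -0.006 0 0 0 0 0 10")

```text
t: 12.12
tool_pos: [529.6, 154.5, 302.6]
tool_rot: [-1.509, 0.774, 1.151]
wrist_force: [-13.7, -3.7, 27.4]
opening: 27.2
```

Run:
```python
from tgt import *
c=robot.camera("scene");crop(c,0,0,640,400,1.2,"pics/n.png")
o=go([0]);print(o["ft_torque"], "axial",o["wrist_force"]@N)
```

```text
t 12.175 F [-14.4  -3.5  27.6] op 26.92541866273136
0 [-0.0041  0.0007 -0.0016  0.0015  0.0002  0.0019]
mouth: along -0.6 y 0.3 x 0.6 tilt 0.12
[-0.3407161   0.95414861 -0.09609963] axial 31.01466159374566
```

View pics/n.png

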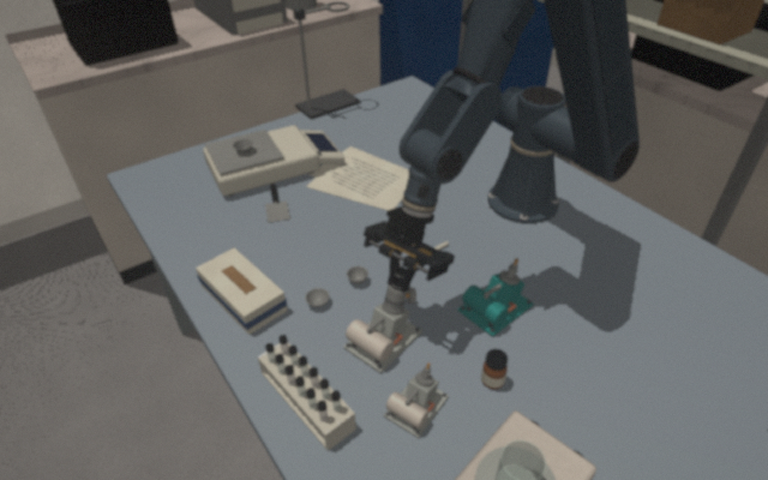

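The gauge sits flush on the larger white block at (390,310), still gripped. The position is steady with about 31 N along the axis, well above the pin's 18 N, and the bystanders in view haven't moved.

Run:
```python
from rig import robot
print(robot.job_done()); o=robot.observe(); print(o["t"],o["tool_pos"],o["wrist_force"],o["opening"])
```

```text
the job is handed in; nothing more can be done
None
the job is handed in; nothing more can be done
```

I gripped the gauge by its black part and pressed it onto the nipple of the larger white block, along the 20° axis, until it stopped on the seat. I handed the job in at about 12.2 s of simulated time with the gauge still gripped (grip force set to 60 N) and pressed home.

**Seating:** the last 2.4 mm of commanded push moved the gauge only 0.2 mm and added 19 N, so it was against a hard stop. I then eased the push to about 31 N along the axis; the pin pushes back with 18 N.

**Final checks:**
- **Squareness:** the tilt error was 0.1°.
- **Position:** the mouth was within 0.7 mm of the seat centre by the arm's readings, which assume my estimate of how the gauge sits in the grip.
- **Camera:** the scene view showed the mouth flush on the seat, and the bystanders it showed looked unmoved. The vial and most of the marker were hidden behind the gripper, so I could not check those.

**Did not show or agree:**
- **Catch snap:** there was no clear force signature of the lip passing the balls. I infer the snap from the hard stop and the flush fit.
- **Camera offset:** the scene camera was off from the top camera and the arm's readings by about 2 to 3 mm. I corrected for this by comparing the gauge and the nipple in the same picture.

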